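Shift an overhead stirrer into its high range

ROBOT

A 7-joint arm with a two-finger parallel gripper is mounted at the origin on the work surface. World frame = base frame: x ahead of the robot, y to its left, z up, the work surface at z = 0. Lengths are in m, angles in rad, forces in N, time in s.
With the tool pointing down it reaches from about 0.4 to 0.925 m from the base axis. Payload 4.1 kg.
Tool frame: the origin (TCP) lies between the finger pads; the fingertips stand 8 mm ahead of it and the grasp point (between the pads) lies 11 mm behind it (r.finger_overhang is the distance from the TCP to the fingertips, in m); x points along the fingers, z is the direction in which the jaws open and shut, and the axes are right-handed (so a half turn about x gives the same grasp; the last joint's range is limited). The gripper opens to 85 mm and grips with 20 to 120 N. Pads are 22 mm wide; open, the fingers measure 114 mm over their backs; the gripper's body (76 mm by 85 mm) begins 54 mm behind the grasp point. The pads swing forward as they close: fully open they stand 13 mm farther back than shut.
Start: joints at [-1.423, 0.398, 0.045, 1.537, -0.019, 1.207, -0.051], TCP at [0.159, 0.63, 0.239] pointing down, gripper open.
Joint ranges: [-2.82, 2.82], [-0.49, 2.23], [-1.37, 1.46], [0, 2.46], [-1.36, 4.5], [0.23, 2], [-2.94, 2.94]. Speed limits (rad/s): [2.57, 2.57, 3.14, 3.14, 3.14, 3.14, 3.14].

INTERFACE

Orientations are given as a unit quaternion [w, x, y, z].
In Python, from bench import get_obs, vision, r gives the robot as it stands.
- The arm moves only by the shell command python3 -m handwheel 'ROWS' [OPENING]. ROWS is JSON, a list of rows, each a list of 6 numbers: the shift along the tool's x, y, z in m, then the turn, a rotation vector about the tool's x, y, z in degrees. A call has 1 to 5 rows; each row is the pose to reach, as a shift and turn from the pose commanded when the call began, along the tool's axes at that moment; what a row does not reach only later rows make up. A row lasts 1/10 s, in which the tool goes at most 50 mm and 8.59 degrees, less where a joint would pass 70% of its speed; a pose out of reach is approached as far as the arm can. A call with a gripper value outside its range is refused whole. OPENING is the opening, from -1 (shut) to 1 (fully open), set as the call begins (- or left out, the last holds). The fingers move at their own pace and stop on an object; the grip force is fixed at half the most. Time passes only in rows, so rows that repeat a pose let the fingers close. It gives the time, the measured TCP pose, the force and the opening at its end, in the units of the state.
- get_obs(): the state, without advancing time (a new reading comes with each control period).
- vision.capture(name): name is "side" or "top" or "wrist"; returns (picture, depth): 400x640x3 uint8, red, green, blue; 400x640 float32, m along the optical axis (not along the pixel's ray), 0 where there is no reading.
- vision.camera_params(name): a dict with "fx", "fy", "cx", "cy" (pixels), "cam_to_world" (4x4, takes a point from camera to world coordinates). Camera axes: x right, y down, z forward; pixel columns grow to the right and rows downward; lengths in m; the calibration is good to about 2 mm. A picture is of the moment at which its call begins: read the wrist's pose just before it. camera_params takes no time and is no camera call; for the wrist camera it gives the pose at the moment of the call.
- r.sign_off(): hands the job in, once; it reports no verdict.
The state is a dict: "time": time; "q": joint angles; "qvel": joint speeds; "joint_efforts": joint torques, N m; "ee_pos": TCP position; "ee_rot": TCP orientation; "wrist_force": force on the tool from outside, world axes, zero at the start; "moment": the same for the moment, N m; "grip_width": opening from 0.0 (shut) to 1.0 (fully open).
Only numpy, scipy, OpenCV 4.12 (cv2) and the standard library are available. Lean on these libraries where they do the work, as an engineer would, in place of code of your own. Each camera call takes 0.05 s, during which the arm holds its last target. There are 200 camera calls.

TASK

The overhead stirrer is switched off and its range knob stands in neutral: put it into the high range, clockwise to the two dots, with the knob fully home, and let go. The gear will not go straight in because teeth stand against teeth, so leave the knob lightly loaded against them, rock the spindle by the collar on top until the gear drops in and the spindle goes solid, and then finish the turn. Do it by feel and never force the teeth with the knob or the spindle; leave the beaker, the bottle and the tube rack where they stand.

Things in the scene. Friction and masses are not known exactly. Their poses are not given: they have to be found in the camera images.
- stirrer: Overhead stirrer on its stand, fixed. Head 195 (x) x 86 (y) x 190 mm high, display on its front (-x); flat top 275 mm over the bench. Origin on the bench, x to the column, z up. On the top, on y = 0, turning about vertical axes: spindle collar at x = -45 mm, range knob at x = +50 mm. Base plate 380 x 200 mm; column 25 mm thick, 360 mm high at x = +210 mm.
- spindle_collar (a point): On the spindle axis, 298 mm over the bench: where to grip the collar, a round, rough-knurled steel cylinder of 44 mm diameter, 3 to 36 mm over the head's top, unmarked, gripped at any yaw. Axes are the head's. Out of gear it turns freely both ways (0.03 N m, 0.05 with the gear rubbing). Gear in: solid, some 8 degrees of play in all; 1 N m more puts 42 N on the teeth.
- spindle_gear (a point): Middle of the spindle's high range gear, hidden in the head, 205 mm over the bench. 10 teeth: the sliding gear can drop in once every 36 degrees of spindle turn, in a window about 10 degrees wide. Where the windows lie is unknown; at the start teeth stand against teeth. Once in, the motor's gearing holds the spindle. The teeth take 25 N, from knob and spindle together.
- knob_grip (a point): On the knob's axis, 300 mm over the bench: where to grip it. Black knob: a disc of 42 mm diameter up to 5 mm over the head's top, and on it an upright bar 44 mm long, 14 mm thick, up to 41 mm over the top, with a white line at its pointer end. Grip across the 14 mm. Axes are the head's, not the knob's.
- range_knob (a joint): Knob angle, rad, growing clockwise from above. 0: neutral, bar along the stirrer's x, white line to the front. Solid stops: -1.31 low range, +1.31 high range, home. 0.12 N m friction, stays where left. Moves the gear 9.2 mm per rad: near 0.54 it meets the teeth; if they bar it a spring gives (1.5 N per mm), used up near 1.03: on from there the teeth are forced (1 N per 0.009 N m).
- high_mark (a point): The two dots on the head's top that the white line points to when home in the high range, 34 mm from the knob's axis. With the knob left at about 0.75 to 0.95 the pressed spring makes the gear jump in by itself as soon as the spindle, rocked, brings a gap before it; only then can the knob go home. The low range, one dot, on the other side, is alike.
- beaker: Bystander: open glass beaker, 76 mm in diameter, 100 mm high, loose on the bench beside the stand. Origin at the centre of its underside.
- bottle: Bystander: clear round bottle with blue cap, 72 mm in diameter, 160 mm high, loose on the bench. Origin at the centre of its underside.
- tube_rack: Bystander: black rack of capped sample tubes, 75 x 125 mm, 72 mm high, loose on the bench. Origin at the centre of its underside.

How it is judged:
By the outcome, as a careful person would: the job done as asked, in the order asked, and still so for the second after the job is handed in, with the robot touching nothing.
It also fails if it takes over 67 s, if anything falls off the work surface, if the arm or the gripper's body presses on something with over 40 N, if the wrist force passes 120 N, or if a joint passes its speed limit or range.

## Working session

There is one attempt and no reset: what is moved stays moved. The work goes in short steps, Python scripts to look and compute and a shell command to move; the robot and the scene stay as the last step left them, time stands still between calls to the robot, and variables do not carry over. Pictures are saved under pics/ and viewed, about 8 in all and at most 12, crops included, and the job is handed in when it is done.

```bash
ls; mkdir -p pics; python3 - <<'E'
from bench import get_obs, vision, r
import cv2,numpy as np
o=get_obs();print(o)
for n in("top","side"):
    p,d=vision.capture(n);cv2.imwrite(f"pics/{n}0.png",p[:,:,::-1]);np.save(f"pics/{n}0.npy",d)
    print(n,vision.camera_params(n))
E
```

```text
pics
{'time': 0.0, 'q': array([-1.42297294,  0.39918143,  0.04501039,  1.53789672, -0.01869165,
        1.20688934, -0.05067655]), 'qvel': array([-0.00040854,  0.00108739,  0.00046211,  0.00112967,  0.00094062,
        0.00115061, -0.00070301]), 'joint_efforts': array([ 1.12815713e-03, -4.75104082e+01,  1.36450902e+00, -2.54216623e+01,
        1.12965633e-02,  9.03643377e-03,  9.64625713e-06]), 'ee_pos': array([0.15862589, 0.6297036 , 0.23826237]), 'ee_rot': array([ 0.55719697, -0.43515312,  0.5582261 ,  0.4342314 ]), 'wrist_force': array([ 0.45169547, -0.42442325,  0.30152486]), 'moment': array([-0.01870476, -0.00266246,  0.06642861]), 'grip_width': 1.0004013354455774}
top {'fx': 409.74085191940054, 'fy': 409.74085191940054, 'cx': 314.44308682974037, 'cy': 198.2073979516692, 'cam_to_world': array([[-0.00854841, -0.99302418,  0.11760061,  0.5268431 ],
       [-0.99967632,  0.00566847, -0.02480179,  0.06536412],
       [ 0.02396216, -0.11777456, -0.99275121,  1.03489781],
       [ 0.        ,  0.        ,  0.        ,  1.        ]])}
side {'fx': 474.408316898736, 'fy': 474.408316898736, 'cx': 318.21476905940955, 'cy': 203.54478281845434, 'cam_to_world': array([[-0.97703514, -0.14686085,  0.15438336,  0.43893041],
       [-0.21206707,  0.59970868, -0.7716068 ,  0.98874659],
       [ 0.02073379, -0.78662659, -0.6170808 ,  0.91001036],
       [ 0.        ,  0.        ,  0.        ,  1.        ]])}
```

View pics/top0.png

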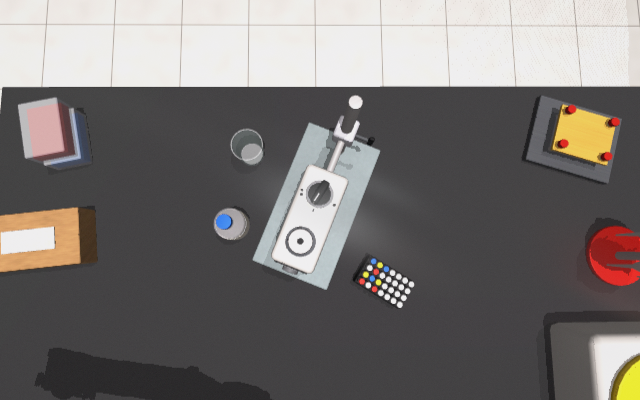

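View pics/side0.png

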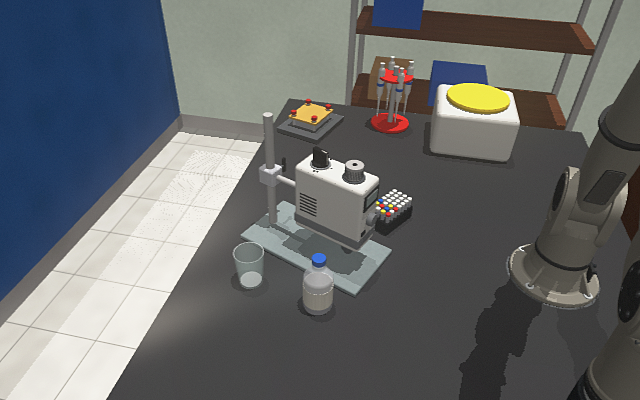

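Top view: collar near px (300,240), knob near (319,193), two dots at about (302,191), bottle (231,223), beaker (247,147), rack (386,281). The side view agrees. Next I'll measure the head, collar and knob from the depth.

```bash
cat > h.py <<'E'
import numpy as np,cv2
from bench import get_obs,vision,r
from scipy.spatial.transform import Rotation as R
def pts(d,c):
    v,u=np.mgrid[:400,:640]
    P=np.stack([(u-c["cx"])/c["fx"]*d,(v-c["cy"])/c["fy"]*d,d],-1)
    return P@c["cam_to_world"][:3,:3].T+c["cam_to_world"][:3,3]
def ray(u,v,z,c):
    T=c["cam_to_world"];w=T[:3,:3]@np.array([(u-c["cx"])/c["fx"],(v-c["cy"])/c["fy"],1]);s=(z-T[2,3])/w[2];return T[:3,3]+s*w
def rot():
    q=get_obs()["ee_rot"];return R.from_quat([q[1],q[2],q[3],q[0]])
E
python3 - <<'E'
from h import *
c=vision.camera_params("top");d=np.load("pics/top0.npy");P=pts(d,c)
sub=(slice(150,290),slice(260,360))
Q=P[sub].reshape(-1,3)
t=Q[(Q[:,2]>.266)&(Q[:,2]<.284)]
print(len(t),cv2.minAreaRect((t[:,:2]*1000).astype(np.float32)))
k=Q[(Q[:,2]>.297)]
lab=k[:,0]<np.median(t[:,0])
for s in(k[lab],k[~lab]): print(len(s),s.mean(0),cv2.minAreaRect((s[s[:,2]>.304][:,:2]*1000).astype(np.float32)))
for uv in((300,240),(319,193)):print(ray(*uv,.311 if uv[0]==300 else .28,c))
im=cv2.imread("pics/top0.png")
cv2.imwrite("pics/crop.png",cv2.resize(im[150:290,260:360],None,fx=4,fy=4,interpolation=cv2.INTER_CUBIC))
print(rot().as_matrix())
E
```

```text
3846 ((580.6495361328125, 55.27604675292969), (85.50332641601562, 193.30787658691406), 67.79495239257812)
533 [0.53591247 0.07274467 0.3680088 ] ((537.1134033203125, 73.2906265258789), (42.20966339111328, 42.37627410888672), 1.0196226835250854)
200 [0.62381231 0.03784575 0.31313333] ((624.4986572265625, 37.67231750488281), (14.054729461669922, 44.0125732421875), 57.149635314941406)
[0.53880416 0.07329288 0.311     ]
[0.62596817 0.03794699 0.28      ]
[[-3.12780366e-04 -9.69725309e-01  2.44198130e-01]
 [-1.73856226e-03  2.44198300e-01  9.69723758e-01]
 [-9.99998440e-01 -1.21243101e-04 -1.76230826e-03]]
```

View pics/crop.png

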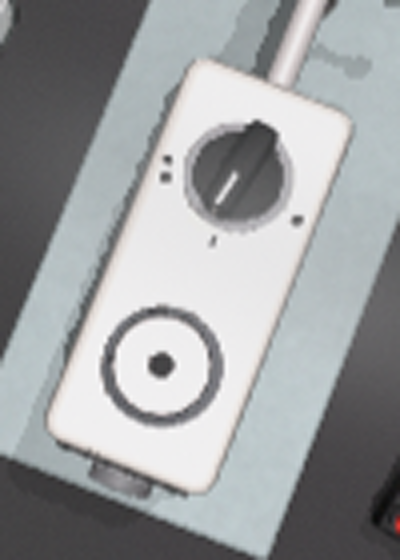

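Head yaw is about -22.2°, collar at (0.538, 0.073) and knob at (0.625, 0.038). The crop shows the white line at px (228,188) about 10° clockwise of the neutral direction. Moving above the knob now.

```bash
python3 -m handwheel '[[-0.04,-0.03,-0.023,0,0,0],[-0.08,-0.06,-0.046,0,0,0],[-0.11,-0.09,-0.069,0,0,0],[-0.14,-0.12,-0.092,0,0,0],[-0.14,-0.15,-0.115,0,0,0]]'
python3 -m handwheel '[[0,-0.03,-0.023,0,0,0],[0,-0.06,-0.046,0,0,0],[0,-0.09,-0.069,0,0,0],[0,-0.12,-0.092,0,0,0],[0,-0.15,-0.115,0,0,0]]'
python3 -m handwheel '[[0,-0.03,-0.023,0,0,0],[0,-0.06,-0.046,0,0,0],[0,-0.09,-0.069,0,0,0],[0,-0.12,-0.092,0,0,0],[0,-0.15,-0.115,0,0,0]]'
python3 -m handwheel '[[0,-0.03,-0.023,4,0,0],[0,-0.06,-0.046,8,0,0],[0,-0.09,-0.069,12,0,0],[0,-0.12,-0.092,16,0,0],[0,-0.145,-0.115,19,0,0]]'
python3 - <<'E'
from h import *
o=get_obs();print(o["ee_pos"],rot().as_matrix(),o["q"],o["moment"],o["wrist_force"])
c=vision.camera_params("wrist");p,d=vision.capture("wrist");cv2.imwrite("pics/w1.png",p[:,:,::-1]);np.save("pics/w1.npy",d);np.save("pics/w1c.npy",c,allow_pickle=True)
E
```

```text
time: 0.6
ee_pos: [0.2774, 0.4826, 0.3835]
ee_rot: [0.56, -0.434, 0.555, 0.436]
wrist_force: [-0.0, 0.7, 0.6]
grip_width: 0.997
time: 1.1
ee_pos: [0.3941, 0.3324, 0.379]
ee_rot: [0.558, -0.435, 0.558, 0.435]
wrist_force: [0.7, 1.1, -0.4]
grip_width: 1.0
time: 1.6
ee_pos: [0.5114, 0.1845, 0.379]
ee_rot: [0.558, -0.435, 0.558, 0.435]
wrist_force: [0.7, 1.1, 0.1]
grip_width: 1.002
time: 2.1
ee_pos: [0.6242, 0.0376, 0.3786]
ee_rot: [0.622, -0.336, 0.623, 0.336]
wrist_force: [0.7, -0.1, 0.0]
grip_width: 1.0
[0.62416459 0.03761472 0.37861994] [[-7.94893707e-04 -8.35985524e-01  5.48750919e-01]
 [-4.16115456e-04  5.48751322e-01  8.35985534e-01]
 [-9.99999597e-01  4.36175901e-04 -7.84065470e-04]] [-0.55290458  0.32912952  0.58179445  1.39567994 -0.17905693  1.47036756
  1.01205985] [-0.00074463  0.03672075 -0.04113379] [ 0.67003396 -0.1021301   0.00922551]
```

View pics/w1.png

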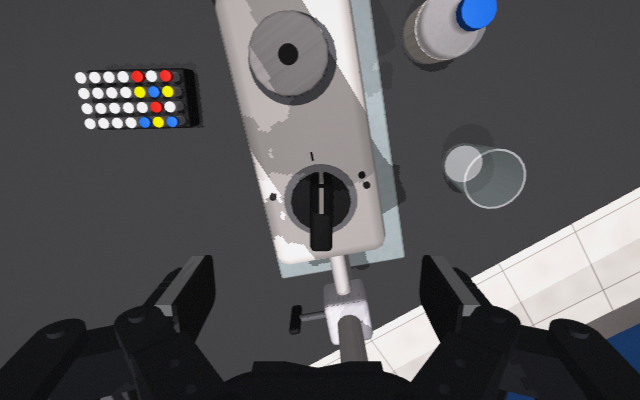

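The wrist view shows the bar at about (321,210), upright in the image and so aligned with the tool, with the pointer up. The neutral tick is at (312,156) and the dots at (363,180). I'll measure the bar from its top face.

```bash
python3 - <<'E'
from h import *
c=np.load("pics/w1c.npy",allow_pickle=True).item();d=np.load("pics/w1.npy");P=pts(d,c)
Q=P[130:270,270:380].reshape(-1,3);m=(Q[:,2]>.305)&(Q[:,2]<.33);s=Q[m]
print(len(s),s.mean(0),cv2.minAreaRect((s[:,:2]*1000).astype(np.float32)))
Q=P[5:105,240:335].reshape(-1,3);m=(Q[:,2]>.305)&(Q[:,2]<.33);s=Q[m]
print(len(s),s.mean(0),cv2.minEnclosingCircle((s[:,:2]*1000).astype(np.float32)))
Q=P[0:270,210:400].reshape(-1,3);s=Q[(Q[:,2]>.268)&(Q[:,2]<.278)];print(np.median(s[:,2]))
print(ray(312,156,.275,c),[ray(*a,.275,c) for a in((361.5,175),(366.5,185),(272,197))])
E
```

```text
1603 [0.62418779 0.04181292 0.31508532] ((625.713623046875, 40.92640686035156), (13.912665367126465, 43.744293212890625), 56.60012435913086)
5387 [0.53837994 0.07671343 0.31130265] ((539.00732421875, 76.61331939697266), 22.298343658447266)
0.2751242238603042
[0.5969358  0.05244847 0.275     ] [array([0.62709219, 0.07401844, 0.275     ]), array([0.63521761, 0.07322504, 0.275     ]), array([0.60592836, 0.01233027, 0.275     ])]
```

```bash
python3 -m handwheel '[[0.02,0,0.0023,0,0,0],[0.04,0,0.0023,0,0,0],[0.06,0,0.0023,0,0,0],[0.08,0,0.0023,0,0,0],[0.088,0,0.0023,0,0,0]]' -0.2
python3 -m handwheel '[[0,0,0,0,0,0]]' -1
python3 -m handwheel '[[0,0,0,0,0,0],[0,0,0,0,0,0],[0,0,0,0,0,0]]'
python3 - <<'E'
from h import *
o=get_obs();print(o["ee_pos"],o["moment"],o["wrist_force"],rot().inv().apply(o["wrist_force"]))
E
```

```text
time: 2.65
ee_pos: [0.6231, 0.0413, 0.2887]
ee_rot: [0.62, -0.336, 0.623, 0.337]
wrist_force: [-0.5, 0.3, 5.3]
grip_width: 0.392
time: 2.75
ee_pos: [0.6244, 0.0413, 0.2909]
ee_rot: [0.621, -0.337, 0.622, 0.337]
wrist_force: [0.4, 0.6, 0.4]
grip_width: 0.244
time: 3.05
ee_pos: [0.6242, 0.0405, 0.2915]
ee_rot: [0.622, -0.336, 0.622, 0.337]
wrist_force: [-2.4, -1.0, 0.0]
grip_width: 0.154
[0.62419174 0.04045645 0.29148285] [-0.11156258  0.52582913  0.00558594] [-2.41153468 -0.99218629  0.01371973] [-0.01135713  1.47605616 -2.14970942]
```

```bash
cat > st.py <<'E'
from h import *
import sys
o=get_obs();m=rot().as_matrix()
print("t %.2f"%o["time"],"jawyaw %.1f"%np.degrees(np.arctan2(m[1,2],m[0,2])),"tilt",m[:2,0].round(3),"p",o["ee_pos"].round(4),"M",o["moment"].round(3),"Ftool",rot().inv().apply(o["wrist_force"]).round(1),"g %.3f"%o["grip_width"])
if len(sys.argv)>1 and abs(o["moment"][2])>float(sys.argv[1]): print("STOP");sys.exit(1)
E
python3 st.py
python3 -m handwheel '[[0,0,0,2,0,0],[0,0,0,4,0,0],[0,0,0,6,0,0],[0,0,0,8,0,0],[0,0,0,10,0,0]]' >/dev/null; python3 st.py 0.5 &&
python3 -m handwheel '[[0,0,0,2,0,0],[0,0,0,4,0,0],[0,0,0,6,0,0],[0,0,0,8,0,0],[0,0,0,10,0,0]]' >/dev/null; python3 st.py 0.5
```

```text
t 3.05 jawyaw 56.8 tilt [-0.001 -0.   ] p [0.6242 0.0405 0.2915] M [-0.112  0.526  0.006] Ftool [-0.   1.5 -2.1] g 0.154
t 3.55 jawyaw 46.8 tilt [-0.  0.] p [0.6245 0.0408 0.2915] M [-0.105  0.314  0.142] Ftool [-0.6  0.1 -1.5] g 0.151
t 4.05 jawyaw 36.8 tilt [0.001 0.   ] p [0.6248 0.0412 0.2915] M [-0.005  0.178  0.108] Ftool [ 0.9  0.1 -1.8] g 0.153
```

```bash

python3 -m handwheel '[[0,0,0,2,0,0],[0,0,0,4,0,0],[0,0,0,6,0,0],[0,0,0,8,0,0],[0,0,0,9,0,0]]' >/dev/null; python3 st.py 0.3 &&
python3 -m handwheel '[[0,0,0,2,0,0],[0,0,0,4,0,0],[0,0,0,6,0,0],[0,0,0,8,0,0],[0,0,0,8.5,0,0]]' >/dev/null; python3 st.py 0.3
```

```text
t 4.55 jawyaw 27.9 tilt [0.001 0.   ] p [0.6252 0.0413 0.2915] M [ 0.037 -0.146  0.141] Ftool [1.1 0.3 0.4] g 0.158
t 5.05 jawyaw 19.4 tilt [0.002 0.   ] p [0.6256 0.0415 0.2915] M [ 0.136 -0.453  0.124] Ftool [ 1.4 -0.3  2.7] g 0.159
```

```bash

python3 -m handwheel '[[0,0,0,0,0,0],[0,0,0,0,0,0],[0,0,0,0,0,0]]' -0.2; python3 st.py
python3 -m handwheel '[[-0.015,0,0,0,0,0],[-0.035,0,0,0,0,0],[-0.060,0,0,0,0,0]]' >/dev/null; python3 st.py
python3 -m handwheel '[[0,0.0155,-0.018,0,0,0],[0,0.031,-0.036,0,0,0],[0,0.0465,-0.054,0,0,0],[0,0.0622,-0.0707,0,0,0],[0,0.0622,-0.0707,0,0,0]]' 1 >/dev/null; python3 st.py
python3 - <<'E'
from h import *
c=vision.camera_params("wrist");p,d=vision.capture("wrist");cv2.imwrite("pics/w2.png",p[:,:,::-1]);P=pts(d,c).reshape(-1,3)
s=P[(P[:,2]>.306)&(P[:,2]<.325)&(np.hypot(P[:,0]-.538,P[:,1]-.077)<.035)];print(len(s),cv2.minEnclosingCircle((s[:,:2]*1000).astype(np.float32)))
s=P[(P[:,2]>.306)&(P[:,2]<.325)&(np.hypot(P[:,0]-.6257,P[:,1]-.041)<.035)];print(len(s),cv2.minAreaRect((s[:,:2]*1000).astype(np.float32)))
E
```

```text
time: 5.35
ee_pos: [0.6247, 0.0407, 0.2916]
ee_rot: [0.697, -0.119, 0.697, 0.119]
wrist_force: [-0.2, -1.2, -0.3]
grip_width: 0.402
t 5.35 jawyaw 19.4 tilt [0. 0.] p [0.6247 0.0407 0.2916] M [-0.038 -0.022 -0.005] Ftool [ 0.3 -1.1 -0.6] g 0.402
t 5.65 jawyaw 19.4 tilt [-0.001 -0.   ] p [0.6243 0.0408 0.3525] M [-0.003 -0.032  0.04 ] Ftool [-0.5 -0.5  0.7] g 0.399
t 6.15 jawyaw 19.5 tilt [0.    0.003] p [0.5358 0.0775 0.3528] M [ 0.03  -0.012 -0.016] Ftool [0.5 0.1 0.3] g 1.002
4646 ((538.7363891601562, 76.52854919433594), 22.02815055847168)
440 ((624.0823974609375, 34.97275924682617), (6.780307769775391, 30.36711311340332), 19.441553115844727)
```

View pics/w2.png

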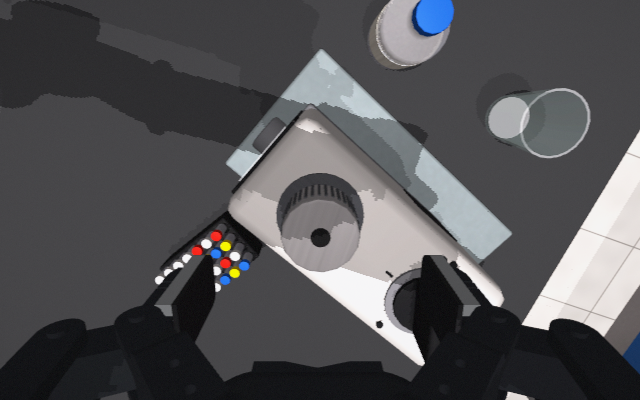

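The collar is under the gripper at about (320,235), and the knob is at lower right (410,300), clear of the fingers. I'll lower and grip.

```bash

python3 -m handwheel '[[0.015,-0.0016,0.0023,0,0,0],[0.03,-0.0016,0.0023,0,0,0],[0.045,-0.0016,0.0023,0,0,0],[0.058,-0.0016,0.0023,0,0,0],[0.061,-0.0016,0.0023,0,0,0]]' 0.5 >/dev/null; python3 st.py
python3 -m handwheel '[[0,0,0,0,0,0],[0,0,0,0,0,0],[0,0,0,0,0,0],[0,0,0,0,0,0],[0,0,0,0,0,0]]' -1 >/dev/null; python3 st.py
python3 -m handwheel '[[0,0,0,-1,0,0],[0,0,0,-2,0,0]]' >/dev/null; python3 st.py
python3 -m handwheel '[[0,0,0,-1,0,0],[0,0,0,-2,0,0]]' >/dev/null; python3 st.py
```

```text
t 6.70 jawyaw 19.3 tilt [-0.003 -0.002] p [0.5395 0.0746 0.288 ] M [0.016 0.044 0.028] Ftool [-0.3  1.1 -0.3] g 0.749
t 7.20 jawyaw 19.3 tilt [-0.003 -0.001] p [0.5387 0.0745 0.2907] M [-0.538  1.437 -0.022] Ftool [-4.   0.9 -5. ] g 0.498
t 7.40 jawyaw 21.4 tilt [-0.003 -0.001] p [0.5388 0.0744 0.2907] M [-0.571  1.441 -0.131] Ftool [-3.2  0.3 -5.4] g 0.499
t 7.60 jawyaw 23.4 tilt [-0.003 -0.001] p [0.5388 0.0744 0.2907] M [-0.558  1.462 -0.121] Ftool [-3.5 -0.1 -4.8] g 0.496
```

```bash

python3 -m handwheel '[[0,0,0,0,0,0],[0,0,0,0,0,0],[0,0.002,-0.001,0,0,0],[0,0.002,-0.001,0,0,0]]' 0.3 >/dev/null; python3 st.py
python3 -m handwheel '[[0,0,0,0,0,0],[0,0,0,0,0,0],[0,0,0,0,0,0],[0,0,0,0,0,0]]' -1 >/dev/null; python3 st.py
python3 -m handwheel '[[0,0,0,-1,0,0],[0,0,0,-2,0,0]]' >/dev/null; python3 st.py 0.25 &&
python3 -m handwheel '[[0,0,0,-1,0,0],[0,0,0,-2,0,0]]' >/dev/null; python3 st.py 0.25 &&
python3 -m handwheel '[[0,0,0,-1,0,0],[0,0,0,-2,0,0]]' >/dev/null; python3 st.py 0.25
```

```text
t 8.00 jawyaw 23.4 tilt [0.001 0.001] p [0.5386 0.0774 0.2906] M [-0.029 -0.006 -0.015] Ftool [-0.5  0.4  1. ] g 0.648
t 8.40 jawyaw 23.4 tilt [-0.002  0.   ] p [0.5377 0.0768 0.291 ] M [-0.182  0.925  0.008] Ftool [-5.2  0.  -2. ] g 0.500
t 8.60 jawyaw 25.4 tilt [-0.002  0.   ] p [0.5377 0.0768 0.291 ] M [-0.168  0.947 -0.047] Ftool [-5.8  1.3 -2.1] g 0.494
t 8.80 jawyaw 27.4 tilt [-0.002  0.   ] p [0.5376 0.0767 0.291 ] M [-0.173  0.929 -0.021] Ftool [-6.2  1.2 -3.1] g 0.495
t 9.00 jawyaw 29.4 tilt [-0.002  0.   ] p [0.5376 0.0767 0.291 ] M [-0.225  1.    -0.005] Ftool [-5.3  1.8 -3.7] g 0.497
```

```bash

python3 -m handwheel '[[0,0,0,-1,0,0]]' >/dev/null; python3 st.py 0.15 &&
python3 -m handwheel '[[0,0,0,-1,0,0]]' >/dev/null && python3 st.py 0.15 &&
python3 -m handwheel '[[0,0,0,-1,0,0]]' >/dev/null && python3 st.py 0.15 &&
python3 -m handwheel '[[0,0,0,-1,0,0]]' >/dev/null && python3 st.py 0.15 &&
python3 -m handwheel '[[0,0,0,-1,0,0]]' >/dev/null && python3 st.py 0.15 &&
python3 -m handwheel '[[0,0,0,-1,0,0]]' >/dev/null && python3 st.py 0.15 &&
python3 -m handwheel '[[0,0,0,-1,0,0]]' >/dev/null && python3 st.py 0.15 &&
python3 -m handwheel '[[0,0,0,-1,0,0]]' >/dev/null && python3 st.py 0.15 &&
python3 -m handwheel '[[0,0,0,-1,0,0]]' >/dev/null && python3 st.py 0.15 &&
python3 -m handwheel '[[0,0,0,-1,0,0]]' >/dev/null && python3 st.py 0.15 &&
python3 -m handwheel '[[0,0,0,-1,0,0]]' >/dev/null && python3 st.py 0.15 &&
python3 -m handwheel '[[0,0,0,-1,0,0]]' >/dev/null && python3 st.py 0.15 &&
python3 -m handwheel '[[0,0,0,-1,0,0]]' >/dev/null && python3 st.py 0.15 &&
python3 -m handwheel '[[0,0,0,-1,0,0]]' >/dev/null && python3 st.py 0.15
```

```text
t 9.10 jawyaw 30.4 tilt [-0.002  0.   ] p [0.5376 0.0766 0.291 ] M [-0.226  0.949 -0.005] Ftool [-5.   0.9 -4.3] g 0.499
t 9.20 jawyaw 31.4 tilt [-0.002  0.   ] p [0.5375 0.0766 0.291 ] M [-0.183  0.982 -0.031] Ftool [-5.   2.5 -4. ] g 0.500
t 9.30 jawyaw 32.4 tilt [-0.002  0.   ] p [0.5375 0.0766 0.291 ] M [-0.232  1.018 -0.059] Ftool [-5.9  2.  -2.7] g 0.497
t 9.40 jawyaw 33.4 tilt [-0.002  0.   ] p [0.5375 0.0766 0.291 ] M [-0.239  1.025 -0.064] Ftool [-5.9  2.5 -3.6] g 0.497
t 9.50 jawyaw 34.4 tilt [-0.002  0.   ] p [0.5374 0.0766 0.291 ] M [-0.259  0.981 -0.028] Ftool [-6.   2.  -2.5] g 0.498
t 9.60 jawyaw 35.4 tilt [-0.002  0.   ] p [0.5374 0.0766 0.291 ] M [-0.237  0.973 -0.071] Ftool [-4.7  2.6 -3.9] g 0.497
t 9.70 jawyaw 36.4 tilt [-0.002  0.   ] p [0.5374 0.0765 0.291 ] M [-0.177  1.069 -0.015] Ftool [-5.7  2.8 -4.2] g 0.499
t 9.80 jawyaw 37.4 tilt [-0.002  0.   ] p [0.5373 0.0765 0.291 ] M [-0.251  1.055 -0.156] Ftool [-6.1  2.8 -4.6] g 0.500
STOP
```

```bash

python3 -m handwheel '[[0,0,0,0,0,0]]' >/dev/null; python3 st.py 0.25 &&
python3 -m handwheel '[[0,0,0,-0.3,0,0]]' >/dev/null && python3 st.py 0.25 &&
python3 -m handwheel '[[0,0,0,-0.3,0,0]]' >/dev/null && python3 st.py 0.25 &&
python3 -m handwheel '[[0,0,0,-0.4,0,0]]' >/dev/null && python3 st.py 0.25
```

```text
t 9.90 jawyaw 37.4 tilt [-0.002  0.   ] p [0.5374 0.0765 0.291 ] M [-0.239  1.157 -0.079] Ftool [-5.2  2.3 -2.8] g 0.503
t 10.00 jawyaw 37.6 tilt [-0.003  0.   ] p [0.5373 0.0765 0.291 ] M [-0.284  1.159 -0.165] Ftool [-5.3  2.6 -4.3] g 0.496
t 10.10 jawyaw 37.9 tilt [-0.003  0.   ] p [0.5373 0.0765 0.291 ] M [-0.228  1.095 -0.204] Ftool [-5.6  3.1 -4.3] g 0.499
t 10.20 jawyaw 38.3 tilt [-0.003  0.   ] p [0.5373 0.0765 0.291 ] M [-0.221  1.133 -0.256] Ftool [-5.6  2.8 -3.2] g 0.499
STOP
```

The torque climbs steadily, so the spindle looks solid on this side. I'll reverse to find the other end of the play.

```bash

python3 -m handwheel '[[0,0,0,1,0,0],[0,0,0,2,0,0]]' >/dev/null; python3 st.py 0.3
python3 -m handwheel '[[0,0,0,1,0,0]]' >/dev/null && python3 st.py 0.15 &&
python3 -m handwheel '[[0,0,0,1,0,0]]' >/dev/null && python3 st.py 0.15 &&
python3 -m handwheel '[[0,0,0,1,0,0]]' >/dev/null && python3 st.py 0.15 &&
python3 -m handwheel '[[0,0,0,1,0,0]]' >/dev/null && python3 st.py 0.15 &&
python3 -m handwheel '[[0,0,0,1,0,0]]' >/dev/null && python3 st.py 0.15 &&
python3 -m handwheel '[[0,0,0,0.5,0,0]]' >/dev/null && python3 st.py 0.15 &&
python3 -m handwheel '[[0,0,0,0.5,0,0]]' >/dev/null && python3 st.py 0.15 &&
python3 -m handwheel '[[0,0,0,0.5,0,0]]' >/dev/null && python3 st.py 0.15 &&
python3 -m handwheel '[[0,0,0,0.5,0,0]]' >/dev/null && python3 st.py 0.15 &&
python3 -m handwheel '[[0,0,0,0.5,0,0]]' >/dev/null && python3 st.py 0.15 &&
python3 -m handwheel '[[0,0,0,0.5,0,0]]' >/dev/null && python3 st.py 0.15
```

```text
t 10.40 jawyaw 36.3 tilt [-0.002  0.   ] p [0.5374 0.0765 0.291 ] M [-0.249  1.048  0.004] Ftool [-5.7  1.9 -3.6] g 0.498
t 10.50 jawyaw 35.3 tilt [-0.002  0.   ] p [0.5374 0.0766 0.291 ] M [-0.312  1.055  0.021] Ftool [-6.4  2.2 -3.4] g 0.498
t 10.60 jawyaw 34.3 tilt [-0.002  0.   ] p [0.5374 0.0766 0.291 ] M [-0.305  1.024  0.011] Ftool [-5.   1.7 -3.3] g 0.496
t 10.70 jawyaw 33.3 tilt [-0.002  0.   ] p [0.5375 0.0766 0.291 ] M [-0.269  1.05   0.061] Ftool [-5.9  2.6 -3.6] g 0.498
t 10.80 jawyaw 32.3 tilt [-0.002  0.   ] p [0.5375 0.0766 0.291 ] M [-0.239  0.988 -0.028] Ftool [-5.6  2.5 -3.2] g 0.499
t 10.90 jawyaw 31.3 tilt [-0.002  0.   ] p [0.5375 0.0766 0.291 ] M [-0.266  1.023  0.021] Ftool [-5.9  2.5 -2.8] g 0.495
t 11.00 jawyaw 30.8 tilt [-0.002  0.   ] p [0.5375 0.0766 0.291 ] M [-0.297  0.992  0.03 ] Ftool [-4.6  1.5 -2.6] g 0.497
t 11.10 jawyaw 30.4 tilt [-0.002  0.   ] p [0.5376 0.0767 0.291 ] M [-0.287  0.999  0.046] Ftool [-5.7  1.1 -3.2] g 0.495
t 11.20 jawyaw 29.9 tilt [-0.002  0.   ] p [0.5376 0.0767 0.291 ] M [-0.267  0.991  0.073] Ftool [-5.4  2.1 -3.7] g 0.496
t 11.30 jawyaw 29.4 tilt [-0.002  0.   ] p [0.5376 0.0767 0.291 ] M [-0.222  1.068  0.034] Ftool [-5.2  1.9 -3.6] g 0.495
t 11.40 jawyaw 28.9 tilt [-0.002  0.   ] p [0.5376 0.0767 0.291 ] M [-0.25   0.971 -0.026] Ftool [-5.5  1.4 -3.3] g 0.496
t 11.50 jawyaw 28.4 tilt [-0.002  0.   ] p [0.5376 0.0767 0.291 ] M [-0.263  0.939  0.064] Ftool [-5.7  1.3 -3. ] g 0.495
```

```bash

python3 -m handwheel '[[0,0,0,0.5,0,0]]' >/dev/null && python3 st.py 0.18 &&
python3 -m handwheel '[[0,0,0,0.5,0,0]]' >/dev/null && python3 st.py 0.18 &&
python3 -m handwheel '[[0,0,0,0.5,0,0]]' >/dev/null && python3 st.py 0.18 &&
python3 -m handwheel '[[0,0,0,0.5,0,0]]' >/dev/null && python3 st.py 0.18 &&
python3 -m handwheel '[[0,0,0,0.5,0,0]]' >/dev/null && python3 st.py 0.18 &&
python3 -m handwheel '[[0,0,0,0.5,0,0]]' >/dev/null && python3 st.py 0.18 &&
python3 -m handwheel '[[0,0,0,0.5,0,0]]' >/dev/null && python3 st.py 0.18
```

```text
t 11.60 jawyaw 27.9 tilt [-0.002  0.   ] p [0.5376 0.0767 0.291 ] M [-0.15   0.972  0.013] Ftool [-5.9  1.6 -2.8] g 0.492
t 11.70 jawyaw 27.4 tilt [-0.002  0.   ] p [0.5376 0.0767 0.291 ] M [-0.219  0.957 -0.007] Ftool [-6.2  1.3 -2.9] g 0.497
t 11.80 jawyaw 26.9 tilt [-0.002  0.   ] p [0.5377 0.0767 0.291 ] M [-0.242  0.976  0.074] Ftool [-6.1  1.1 -2.4] g 0.498
t 11.90 jawyaw 26.4 tilt [-0.002  0.   ] p [0.5377 0.0767 0.291 ] M [-0.208  0.903  0.063] Ftool [-5.7  1.6 -3. ] g 0.501
t 12.00 jawyaw 25.9 tilt [-0.002  0.   ] p [0.5377 0.0768 0.291 ] M [-0.21   0.916  0.107] Ftool [-5.1  0.6 -4.2] g 0.497
t 12.10 jawyaw 25.4 tilt [-0.002  0.   ] p [0.5377 0.0768 0.291 ] M [-0.152  0.941  0.213] Ftool [-5.3  1.4 -2.3] g 0.500
STOP
```

```bash

python3 -m handwheel '[[0,0,0,0.4,0,0]]' >/dev/null && python3 st.py
python3 -m handwheel '[[0,0,0,-2,0,0],[0,0,0,-4,0,0],[0,0,0,-6,0,0]]' >/dev/null && python3 st.py
python3 -m handwheel '[[0,0,0,0,0,0],[0,0,0,0,0,0],[0,0,0,0,0,0]]' 0.4 >/dev/null; python3 st.py
python3 -m handwheel '[[-0.02,0,0,0,0,0],[-0.04,0,0,0,0,0],[-0.06,0,0,0,0,0]]' >/dev/null; python3 st.py
```

```text
t 12.20 jawyaw 25.0 tilt [-0.002  0.   ] p [0.5377 0.0768 0.291 ] M [-0.169  0.934  0.204] Ftool [-4.9  1.1 -2.9] g 0.498
t 12.50 jawyaw 31.0 tilt [-0.002  0.   ] p [0.5375 0.0766 0.291 ] M [-0.212  1.002 -0.022] Ftool [-5.8  2.2 -2.6] g 0.493
t 12.80 jawyaw 30.9 tilt [0.001 0.   ] p [0.5386 0.0769 0.2903] M [-0.009  0.024  0.019] Ftool [ 0.3  0.5 -1.3] g 0.702
t 13.10 jawyaw 30.9 tilt [ 0. -0.] p [0.5384 0.0768 0.3509] M [ 0.055 -0.038  0.016] Ftool [ 0.2 -0.7 -0. ] g 0.701
```

```bash

python3 -m handwheel '[[0,-0.019,0.014,3,0,0],[0,-0.038,0.028,6,0,0],[0,-0.057,0.042,9,0,0],[0,-0.0753,0.0561,11.5,0,0],[0,-0.0753,0.0561,11.5,0,0]]' 0 >/dev/null; python3 st.py
python3 - <<'E'
from h import *
c=vision.camera_params("wrist");p,d=vision.capture("wrist");cv2.imwrite("pics/w3.png",p[:,:,::-1]);P=pts(d,c).reshape(-1,3)
s=P[(P[:,2]>.306)&(P[:,2]<.325)&(np.hypot(P[:,0]-.6257,P[:,1]-.041)<.035)];print(len(s),cv2.minAreaRect((s[:,:2]*1000).astype(np.float32)))
E
```

```text
t 13.60 jawyaw 19.3 tilt [ 0.001 -0.003] p [0.627  0.0396 0.3494] M [ 0.009 -0.01  -0.02 ] Ftool [-0.4  0.2  0.9] g 0.498
2114 ((626.2509155273438, 41.15026092529297), (13.977767944335938, 43.92062759399414), 19.661518096923828)
```

View pics/w3.png

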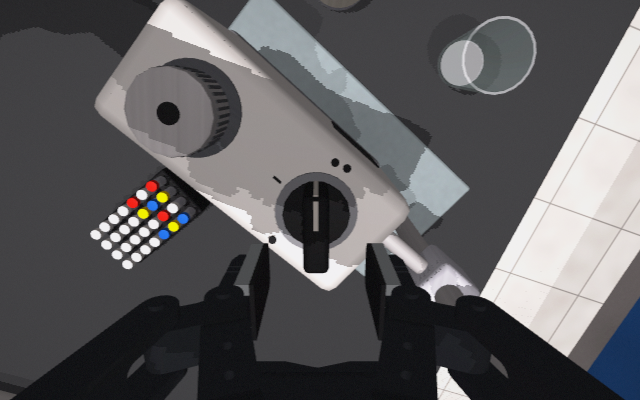

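The bar at (316,225) stayed at yaw 19.7°, where I left it. I'll grip it and finish the turn, checking torque as it goes.

```bash

python3 -m handwheel '[[0.015,0,0,0,0,0],[0.03,0,0,0,0,0],[0.045,0,0,0,0,0],[0.058,0,0,0,0,0],[0.059,0,0,0,0,0]]' -0.1 >/dev/null; python3 st.py
python3 -m handwheel '[[0,0,0,0,0,0],[0,0,0,0,0,0],[0,0,0,0,0,0],[0,0,0,0,0,0]]' -1 >/dev/null; python3 st.py
python3 -m handwheel '[[0,0,0,1,0,0],[0,0,0,2,0,0],[0,0,0,3,0,0]]' >/dev/null; python3 st.py 0.2 &&
python3 -m handwheel '[[0,0,0,1,0,0],[0,0,0,2,0,0],[0,0,0,3,0,0]]' >/dev/null && python3 st.py 0.2 &&
python3 -m handwheel '[[0,0,0,1,0,0],[0,0,0,2,0,0]]' >/dev/null && python3 st.py 0.2 &&
python3 -m handwheel '[[0,0,0,1,0,0],[0,0,0,2,0,0]]' >/dev/null && python3 st.py 0.2 &&
python3 -m handwheel '[[0,0,0,1,0,0]]' >/dev/null && python3 st.py 0.2 &&
python3 -m handwheel '[[0,0,0,1,0,0]]' >/dev/null && python3 st.py 0.2 &&
python3 -m handwheel '[[0,0,0,1,0,0]]' >/dev/null && python3 st.py 0.2 &&
python3 -m handwheel '[[0,0,0,1,0,0]]' >/dev/null && python3 st.py 0.2 &&
python3 -m handwheel '[[0,0,0,1,0,0]]' >/dev/null && python3 st.py 0.2
```

```text
t 14.15 jawyaw 19.5 tilt [-0.003 -0.   ] p [0.6241 0.0415 0.2892] M [ 0.026 -0.035 -0.016] Ftool [0.4 0.1 0.1] g 0.449
t 14.55 jawyaw 19.5 tilt [0.001 0.   ] p [0.6256 0.0412 0.2918] M [ 0.055 -0.135 -0.005] Ftool [0.6 0.8 0.4] g 0.153
t 14.85 jawyaw 16.4 tilt [0.001 0.   ] p [0.6257 0.0413 0.2918] M [ 0.073 -0.319  0.17 ] Ftool [-1.3 -0.5  1.6] g 0.154
t 15.15 jawyaw 13.4 tilt [0.002 0.   ] p [0.6258 0.0413 0.2918] M [ 0.149 -0.519  0.166] Ftool [-2.7  0.6  3.9] g 0.155
t 15.35 jawyaw 11.4 tilt [0.002 0.   ] p [0.6259 0.0413 0.2918] M [ 0.187 -0.774  0.174] Ftool [-3.8 -0.4  4.1] g 0.152
t 15.55 jawyaw 9.4 tilt [0.002 0.   ] p [0.6259 0.0413 0.2918] M [ 0.233 -0.967  0.115] Ftool [-2.3  0.1  5.5] g 0.155
t 15.65 jawyaw 8.4 tilt [0.002 0.   ] p [0.626  0.0413 0.2917] M [ 0.265 -0.964  0.099] Ftool [-3.2 -0.1  5.2] g 0.157
t 15.75 jawyaw 7.4 tilt [0.002 0.   ] p [0.626  0.0414 0.2918] M [ 0.271 -0.983  0.147] Ftool [-3.6  0.   4.5] g 0.151
t 15.85 jawyaw 6.4 tilt [0.002 0.   ] p [0.6261 0.0414 0.2918] M [ 0.252 -1.08   0.124] Ftool [-3.7  0.8  5.4] g 0.158
t 15.95 jawyaw 5.4 tilt [0.003 0.   ] p [0.6261 0.0413 0.2918] M [ 0.275 -1.004  0.108] Ftool [-3.6 -0.   6.6] g 0.156
t 16.05 jawyaw 4.4 tilt [0.003 0.   ] p [0.6261 0.0414 0.2918] M [ 0.255 -1.123  0.112] Ftool [-3.   0.9  6.6] g 0.153
```

```bash

python3 -m handwheel '[[0,0,-0.0003,1,0,0],[0,0,-0.0006,2,0,0],[0,0,-0.001,3,0,0]]' >/dev/null; python3 st.py 0.2 &&
python3 -m handwheel '[[0,0,0,1,0,0],[0,0,0,2,0,0],[0,0,0,3,0,0]]' >/dev/null && python3 st.py 0.2 &&
python3 -m handwheel '[[0,0,0,1,0,0],[0,0,0,2,0,0],[0,0,0,3,0,0]]' >/dev/null && python3 st.py 0.2 &&
python3 -m handwheel '[[0,0,0,1,0,0]]' >/dev/null && python3 st.py 0.25 &&
python3 -m handwheel '[[0,0,0,1,0,0]]' >/dev/null && python3 st.py 0.25 &&
python3 -m handwheel '[[0,0,0,0.5,0,0]]' >/dev/null && python3 st.py 0.25 &&
python3 -m handwheel '[[0,0,0,0.5,0,0]]' >/dev/null && python3 st.py 0.25 &&
python3 -m handwheel '[[0,0,0,0.5,0,0]]' >/dev/null && python3 st.py 0.25 &&
python3 -m handwheel '[[0,0,0,0.5,0,0]]' >/dev/null && python3 st.py 0.25
```

```text
t 16.35 jawyaw 1.4 tilt [0.005 0.   ] p [0.6262 0.0414 0.2918] M [ 0.171 -1.775  0.212] Ftool [-0.9  0.8  9.4] g 0.154
STOP
```

```bash

python3 -m handwheel '[[0,0,0.001,0,0,0],[0,0,0.002,0,0,0],[0,0,0.003,0,0,0]]' >/dev/null; python3 st.py 
python3 -m handwheel '[[0,0,0,1,0,0],[0,0,0,2,0,0],[0,0,0,3,0,0]]' >/dev/null && python3 st.py 0.2 &&
python3 -m handwheel '[[0,0,0,1,0,0],[0,0,0,2,0,0],[0,0,0,3,0,0]]' >/dev/null && python3 st.py 0.2 &&
python3 -m handwheel '[[0,0,0,1,0,0]]' >/dev/null && python3 st.py 0.25 &&
python3 -m handwheel '[[0,0,0,1,0,0]]' >/dev/null && python3 st.py 0.25 &&
python3 -m handwheel '[[0,0,0,0.5,0,0]]' >/dev/null && python3 st.py 0.25 &&
python3 -m handwheel '[[0,0,0,0.5,0,0]]' >/dev/null && python3 st.py 0.25 &&
python3 -m handwheel '[[0,0,0,0.5,0,0]]' >/dev/null && python3 st.py 0.25 &&
python3 -m handwheel '[[0,0,0,0.5,0,0]]' >/dev/null && python3 st.py 0.25
```

```text
t 16.65 jawyaw 1.4 tilt [-0.002  0.001] p [0.6264 0.0413 0.2917] M [0.334 0.167 0.075] Ftool [-6.5  1.6 -1.4] g 0.156
t 16.95 jawyaw -1.6 tilt [-0.002  0.001] p [0.6265 0.0413 0.2917] M [ 0.339 -0.188  0.148] Ftool [-6.4  1.6  0.2] g 0.158
t 17.25 jawyaw -4.6 tilt [-0.001  0.001] p [0.6266 0.0413 0.2917] M [ 0.267 -0.295  0.154] Ftool [-6.4  1.   0.5] g 0.153
t 17.35 jawyaw -5.6 tilt [-0.001  0.001] p [0.6267 0.0413 0.2917] M [ 0.331 -0.336  0.12 ] Ftool [-5.1  1.2  0.8] g 0.155
t 17.45 jawyaw -6.6 tilt [-0.001  0.001] p [0.6267 0.0413 0.2917] M [ 0.342 -0.335  0.205] Ftool [-5.9  1.9  1.3] g 0.155
t 17.55 jawyaw -7.1 tilt [-0.001  0.001] p [0.6267 0.0413 0.2918] M [ 0.326 -0.272  0.086] Ftool [-6.2  1.7  2.4] g 0.154
t 17.65 jawyaw -7.6 tilt [-0.001  0.001] p [0.6267 0.0414 0.2917] M [ 0.29  -0.284  0.282] Ftool [-6.3  1.6  1.1] g 0.156
STOP
```

```bash

python3 -m handwheel '[[0,0,0,0.5,0,0]]' >/dev/null; python3 st.py 0.4 &&
python3 -m handwheel '[[0,0,0,0.5,0,0]]' >/dev/null && python3 st.py 0.4 &&
python3 -m handwheel '[[0,0,0,0.5,0,0]]' >/dev/null && python3 st.py 0.4
```

```text
t 17.75 jawyaw -8.0 tilt [-0.001  0.001] p [0.6267 0.0414 0.2917] M [ 0.248 -0.396  0.763] Ftool [-4.9  1.1  0.6] g 0.150
STOP
```

Hard stop at -8° jaw yaw, which is the home position. I'll ease off, release, rise and check.

```bash

python3 -m handwheel '[[0,0,0,-0.3,0,0],[0,0,0,-0.3,0,0]]' >/dev/null; python3 st.py
python3 -m handwheel '[[0,0,0,0,0,0],[0,0,0,0,0,0],[0,0,0,0,0,0]]' -0.1 >/dev/null; python3 st.py
python3 -m handwheel '[[-0.02,0,0,0,0,0],[-0.05,0,0,0,0,0],[-0.09,0,0,0,0,0],[-0.09,0,0,0,0,0],[-0.09,0,0,0,0,0]]' >/dev/null; python3 st.py
python3 - <<'E'
from h import *
c=vision.camera_params("wrist");p,d=vision.capture("wrist");cv2.imwrite("pics/w4.png",p[:,:,::-1]);P=pts(d,c).reshape(-1,3)
s=P[(P[:,2]>.306)&(P[:,2]<.325)&(np.hypot(P[:,0]-.6257,P[:,1]-.041)<.035)];print(len(s),cv2.minAreaRect((s[:,:2]*1000).astype(np.float32)))
E
```

```text
t 17.95 jawyaw -7.7 tilt [-0.001  0.001] p [0.6267 0.0413 0.2918] M [ 0.294 -0.381  0.397] Ftool [-6.2  1.   1.5] g 0.156
t 18.25 jawyaw -7.8 tilt [-0.003 -0.   ] p [0.626  0.0406 0.2903] M [ 0.051 -0.067  0.03 ] Ftool [1.  0.3 0.1] g 0.451
t 18.75 jawyaw -7.8 tilt [0. 0.] p [0.6271 0.0406 0.3817] M [ 0.023  0.023 -0.004] Ftool [ 0.1  0.9 -0.3] g 0.451
1574 ((626.73095703125, 40.85181427001953), (44.28678894042969, 14.002031326293945), 82.7354965209961)
```

View pics/w4.png

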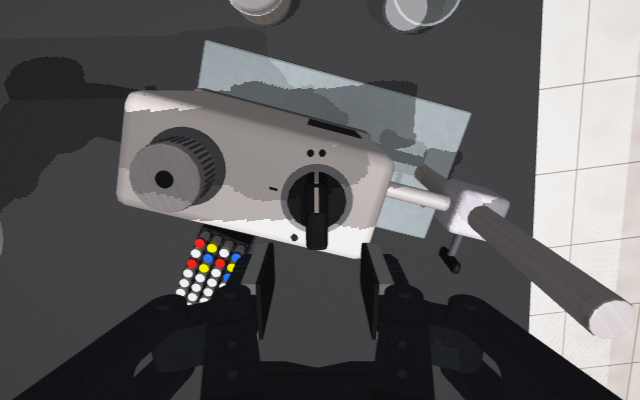

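The white line at (317,190) points at the two dots at (316,153). The bar's yaw of 82.7° gives 75.1° = 1.31 rad, which is home. Nothing is being touched.

```bash
python3 -c "
from bench import r
print(r.sign_off())"
```

```text
the job is handed in; nothing more can be done
None
```

The stirrer is in the high range: the knob is home at the two dots and released, and I handed the job in at about 19 s of robot time.

1. **Loading the knob:** I turned the knob to about 0.85 rad and let go, leaving the gear lightly pressed against the teeth.
2. **Rocking the spindle:** I turned the collar counter-clockwise in small steps until the torque rose steadily to about 0.25 N m. Turning it back, it went solid on the other side at about 0.2 N m.
3. **Finishing the turn:** I took the knob on to the stop. Torque stayed near its normal friction past 1.03 rad, so the teeth were not being forced.

**Last checks:** the camera puts the knob at 75.1° (1.31 rad), with the white line on the dots. The gripper is clear, with no force on it. I only saw the beaker, bottle and rack in passing and did not re-measure them, but no unexpected contact forces showed.

**What disagreed:**
- **Starting angle:** the knob began about 11° clockwise of neutral rather than exactly on it.
- **Play:** I felt about 10–11° of spindle play instead of 8°, which probably includes some give in the grip.
- **Sideways correction:** one correction at about 66° of knob turn went the wrong way. It briefly raised the side force to 9 N and the torque to 0.21 N m before I reversed it.
- **Stop torque:** the torque against the end stop peaked at 0.76 N m. I eased off before letting go.

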